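# Step the filter selector to the ring mark and release the shutter

### The arm

A 6-joint arm with a two-finger parallel gripper is mounted at the origin on a cart in front of the work surface, level with it; the furniture and walls round the work are solid. World frame = base frame: x ahead of the robot, y to its left, z up, the work surface at z = 0. Lengths are in m, angles in rad, forces in N, time in s.
With the tool pointing down it reaches from about 0.4 to 0.825 m from the base axis. Payload 7 kg.
Tool frame: the origin (TCP) lies midway between the tips of the shut fingers; the grasp point (between the pads) lies 19 mm behind it; x points along the fingers, z is the direction in which the jaws open and shut, and the axes are right-handed (so a half turn about x gives the same grasp; the last joint's range is limited). The gripper opens to 88 mm and grips with 3 to 60 N. Pads are 19 mm wide; open, the fingers measure 130 mm over their backs; the gripper's body (78 mm by 193 mm) begins 47 mm behind the grasp point.
Start: joints at [1.553, 0.359, 0.012, 0, -1.224, -0.288], TCP at [0.203, 0.644, 0.227] pointing down, gripper open.
Joint ranges: [-3.07, 3.07], [-1.43, 2.12], [-1.02, 1.25], [-3.03, 1.67], [-3.05, -0], [-3.03, 3.03]. Speed limits (rad/s): [2.39, 2.39, 3.01, 3.14, 3.14, 3.14].

### API

Orientations are given as a rotation vector (axis times angle).
In Python, from cell import bot, viewer gives the robot as it stands.
- The arm moves only by the tool move_arm, never from a script. Its argument "series" is one flat list of numbers, 4 for each row, row after row: the shift along the tool's x, y, z in cm, then the turn about the tool's x in degrees. In form: [tx, ty, tz, twist, tx, ty, tz, twist, ...]. A call has 1 to 5 rows; each row is the pose to reach, as a shift and turn from the pose measured when the call began, along the tool's axes at that moment; what a row does not reach only later rows make up. A row lasts 1/12 s, in which the tool goes at most 41.7 mm and 7.16 degrees, less where a joint would pass 70% of its speed; a pose out of reach is approached as far as the arm can. A call with a gripper value outside its range is refused whole. "hand" is the closure, from 0 (fully open) to 1 (shut), set as the call begins (left out, the last holds). The fingers move at their own pace and stop on an object; "newtons" is the grip in N (left out, the last holds). Time passes only in rows, so rows that repeat a pose let the fingers close. It gives the time, the measured TCP pose, the force and the opening at its end, in the units of the state.
- bot.state(): the state, without advancing time (a new reading comes with each control period).
- viewer.capture(name): name is "scene" or "side" or "wrist"; returns a dict with "color" (480x640x3 uint8, red, green, blue), "range_z" (480x640 float32, m along the optical axis (not along the pixel's ray), 0 where there is no reading), "vfov" (degrees; the focal length in pixels is half the picture's height over the tangent of half this angle, whatever the lens; pixels are square), "cx", "cy" (the principal point, pixels), "eye" and "orientation" of the camera in the world; the wrist camera has in their place "tool_from_camera" (4x4, takes a point from camera to tool coordinates, whose origin is the TCP and whose axes are the tool frame's). Camera axes: x right, y up, looking along -z (the intrinsics and any distortion apply to the point x, -y, -z); pixel columns grow to the right and rows downward; lengths in m; the calibration is good to about 2 mm. A picture is of the moment at which its call begins: read the wrist's pose just before it.
- bot.hand_in(): hands the job in, once; it reports no verdict.
The state is a dict: "clock": time; "q": joint angles; "qvel": joint speeds; "tau": joint torques, N m; "tcp_pos": TCP position; "tcp_rot": TCP orientation; "force": force on the tool from outside, world axes, zero at the start; "torque": the same for the moment, N m; "opening": finger opening in m.
Only numpy, scipy, OpenCV 4.12 (cv2) and the standard library are available. Lean on these libraries where they do the work, as an engineer would, in place of code of your own. Each camera call takes 0.05 s, during which the arm holds its last target. There are 200 camera calls.

### The job

On the round filter selector, push the upright black tab sideways with the fingertips or the outside of the fingers, without pinching it, until it points squarely at the position marked by the open ring. Then press the round button on the block behind the selector right down and let it come up again, leaving the tab at the ring; do not press the button before the tab is there. Leave the vials, dish, cap and bottle around it where they stand.

Things in the scene. Friction and masses are not known exactly. Their poses are not given: they have to be found in the camera images.
- selector: Fixed bench filter selector: dark round base plate, 252 mm in diameter, 18 mm thick; origin at the centre of its underside on the worktop, on the turret's vertical axis. Its -x axis points out of the front (roughly to the robot, turned up to 0.4 rad), +x to the rear, where a grey block stands on it (62 x 112 mm, top 44 mm above the worktop, centre 93 mm behind the axis).
- lens (a point): Top of the short lens tube (26 mm wide), 64 mm above the worktop, 28 mm behind the turret's axis. It stands on a bridge, 36 mm wide, that reaches from the rear block over the rear half of the turret, to 14 mm behind the axis.
- turret_axis (a point): Point on the turret's vertical axis, at the top of the base plate (18 mm above the worktop). The turret is a flat aluminium disc, 100 mm in diameter, top 34 mm above the worktop, with a hub to 40 mm; it carries the tab. The four marks lie round its front, 0.6 and 1.2 rad to either side of straight ahead; which mark is where changes.
- turret (a joint): Turret angle: 0 with the tab straight to the selector's front (-x), growing anticlockwise seen from above (with the front facing the robot, positive carries the tab to the robot's right). Stops at -1.65 and 1.65 rad; starts within 0.2 of 0; marks at -1.2, -0.6, 0.6, 1.2. No detents or spring: friction (0.12 N m, about 2 N at the tab) keeps it where it is left.
- tab_mid (a point): Centre of the upright black tab: a radial fin on the turret, 38 mm long radially (44 to 82 mm from the axis), 12 mm thick, from 24 to 68 mm above the worktop, so it stands 34 mm above the disc. This point is 63 mm from the axis and 46 mm above the worktop. Its two side halves, each 6 mm thick, are called turret_c2 and turret_c3.
- tab_aim (a point): The point that the tab points at: on the tab's centre line, 106 mm from the turret's axis (24 mm beyond the tab's outer end), at the top of the base plate. It passes over the centres of the marks.
- mark_ring: The wanted mark: an open aluminium ring, 32 mm outside, 21 mm inside, 6 mm high, fixed on the base plate, centre 106 mm from the turret's axis; origin at the centre of its underside, 18 mm above the worktop.
- mark_disc: Another mark: a plain flat aluminium disc, 32 mm in diameter, 4 mm high, placed likewise.
- mark_cross: Another mark: an aluminium cross of two bars, 32 x 8 mm, 7 mm high, placed likewise.
- mark_dome: Another mark: a solid aluminium dome, 26 mm in diameter, 13 mm high, placed likewise.
- shutter (a joint): Travel of the round spring button: 0 up, 0.006 m fully down (about 4 N); it springs back when let go.
- shutter_top (a point): Centre of the top face of the round grey button (28 mm in diameter, in a black housing on the grey rear block, 90 mm behind the turret's axis). Press straight down.
- vial_left: Bystander: loose corked culture vial, 29 mm in diameter, 114 mm tall, beside the selector at the rear left; origin at the centre of its foot.
- vial_right: Bystander: loose corked culture vial, 28 mm in diameter, 111 mm tall, beside the selector at the right; origin at the centre of its foot.
- petri: Bystander: loose petri dish, 61 mm in diameter, 16 mm high, just in front of the selector; origin at the centre of its underside.
- cap: Bystander: loose blue screw cap, 29 mm in diameter, 10 mm high, just in front of the selector; origin at the centre of its underside.
- clear_bottle: Bystander: loose clear bottle with a black cap, 58 mm in diameter, 122 mm tall, farther back on the left; origin at the centre of its foot.

How it is judged:
By the outcome, as a careful person would: the job done as asked, in the order asked, and still so for the second after the job is handed in, with the robot touching nothing.
It also fails if it takes over 48 s, if anything falls off the work surface, if the arm or the gripper's body presses on something with over 40 N, if the wrist force passes 120 N, or if a joint passes its speed limit or range.

## Working session

There is one attempt and no reset: what is moved stays moved. The work goes in short steps, Python scripts to look and compute and a tool call to move; the robot and the scene stay as the last step left them, time stands still between calls to the robot, and variables do not carry over. Pictures are saved under pics/ and viewed, about 8 in all and at most 12, crops included, and the job is handed in when it is done.

Besides the shell and the picture viewer there is one more tool, called as a command line: name --argument value ..., lists and objects as JSON in quotes. move_arm: Moves the arm, as the interface text tells. Its arguments: {"type":"object","properties":{"series":{"type":"array"},"hand":{"type":"number"},"newtons":{"type":"number"}},"required":["series"]}

```bash
ls; mkdir -p pics; cat > h.py <<'E'
import numpy as np, cv2
from scipy.spatial.transform import Rotation as R
from cell import bot, viewer
def cap(n):
    s=bot.state(); c=viewer.capture(n)
    if n=="wrist":
        T=np.eye(4);T[:3,:3]=R.from_rotvec(s["tcp_rot"]).as_matrix();T[:3,3]=s["tcp_pos"]
        M=T@np.array(c["tool_from_camera"]); c["Rm"],c["e"]=M[:3,:3],M[:3,3]
    else:
        o=np.array(c["orientation"],float)
        c["Rm"]=o if o.shape==(3,3) else R.from_rotvec(o).as_matrix() if o.size==3 else R.from_quat(o).as_matrix()
        c["e"]=np.array(c["eye"])
    c["f"]=240/np.tan(np.radians(c["vfov"])/2); return c
def ray(c,u,v): return c["Rm"]@np.array([(u-c["cx"])/c["f"],-(v-c["cy"])/c["f"],-1])
def onz(c,u,v,z):
    d=ray(c,u,v); return c["e"]+d*(z-c["e"][2])/d[2]
def cloud(c):
    v,u=np.mgrid[:480,:640]; z=c["range_z"]
    P=np.stack([(u-c["cx"])/c["f"]*z,-(v-c["cy"])/c["f"]*z,-z],-1)
    return P@c["Rm"].T+c["e"]
def proj(c,p):
    q=c["Rm"].T@(np.array(p)-c["e"]); return c["cx"]-c["f"]*q[0]/q[2], c["cy"]+c["f"]*q[1]/q[2]
def save(c,n): cv2.imwrite("pics/"+n,c["color"][:,:,::-1])
E
python3 - <<'E'
from h import *
print(bot.state())
for n in("scene","side"):
    c=cap(n); save(c,n+"0.png"); np.save(n+".npy",cloud(c)); print(n,{k:c[k] for k in c if k not in("color","range_z")})
E
```

```text
pics
{'clock': 0.0, 'q': array([ 1.55311302e+00,  3.59386986e-01,  1.10868323e-02, -3.63681114e-04,
       -1.22407602e+00, -2.88099447e-01]), 'qvel': array([ 0.00164117,  0.00076163, -0.00068076,  0.00012935,  0.00015697,
       -0.00023398]), 'tau': array([ 3.26777138e-05, -5.82707405e+01,  2.93048108e+01,  6.99691325e+00,
        6.94245362e-03, -1.66459645e-04]), 'tcp_pos': array([0.20307635, 0.64323442, 0.22563234]), 'tcp_rot': array([ 1.42954652,  1.04753284, -1.43172554]), 'force': array([ 0.39906232, -0.19689553, -0.03495559]), 'torque': array([-0.02464067,  0.0143688 ,  0.04780878]), 'opening': 0.08777920337081484}
scene {'vfov': 52.440265850946886, 'cx': 318.7069043263073, 'cy': 243.7582184981524, 'eye': array([-0.06735365, -0.497474  ,  0.78228374]), 'orientation': array([ 0.63509261, -0.39538394, -1.075786  ]), 'Rm': array([[ 0.43194065,  0.68472254, -0.58701135],
       [-0.90189368,  0.32512426, -0.28439762],
       [-0.00388183,  0.65226472,  0.75798131]]), 'e': array([-0.06735365, -0.497474  ,  0.78228374]), 'f': np.float64(487.31207609741494)}
side {'vfov': 57.553288042550435, 'cx': 317.86130735531236, 'cy': 238.17108498904668, 'eye': array([ 0.30816051, -0.92097705,  0.53324244]), 'orientation': array([ 1.02435098, -0.13375151, -0.2569713 ]), 'Rm': array([[ 0.96185411,  0.14883959, -0.22952874],
       [-0.27338867,  0.49304886, -0.82593066],
       [-0.0097623 ,  0.85717536,  0.51493214]]), 'e': array([ 0.30816051, -0.92097705,  0.53324244]), 'f': np.float64(436.9802300519689)}
```

View pics/scene0.png

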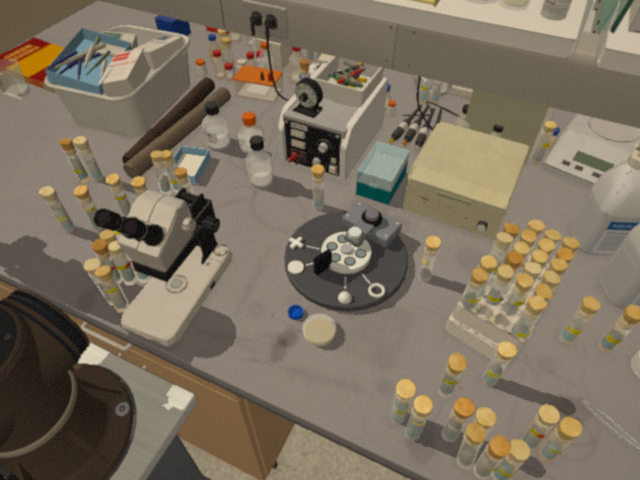

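View pics/side0.png

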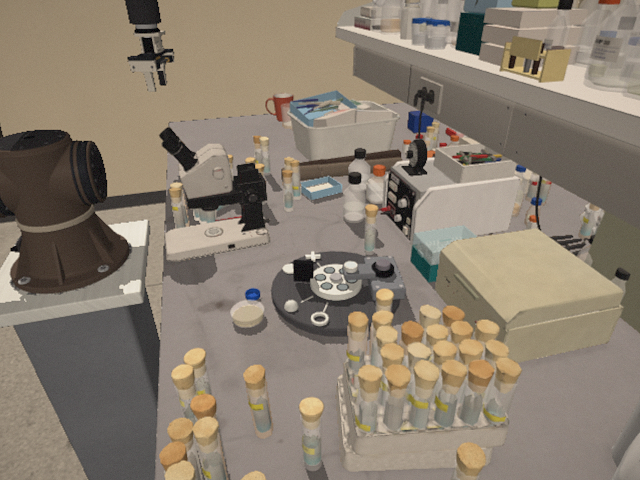

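```bash
python3 - <<'E'
from h import *
ang=dict(cross=-1.2,disc=-.6,dome=.6,ring=1.2); hz=dict(cross=.025,disc=.022,dome=.026,ring=.024)
px={"scene":dict(cross=(296,243),disc=(295,267),dome=(344,297),ring=(376,290)),"side":dict(cross=(313,257),disc=(290,268),dome=(291,306),ring=(319,319))}
for n in px:
    c=cap(n); g=c["color"].min(2); W={}
    for k,(u,v) in px[n].items():
        m=np.zeros_like(g);m[v-10:v+11,u-13:u+14]=(g[v-10:v+11,u-13:u+14]>120)
        nn,l,st,ce=cv2.connectedComponentsWithStats(m)
        # take component nearest
        i=min((i for i in range(1,nn) if st[i,4]>15),key=lambda i:np.hypot(*(ce[i]-(u,v))))
        cu,cv_=st[i,0]+(st[i,2]-1)/2,st[i,1]+(st[i,3]-1)/2
        W[k]=onz(c,cu,cv_,hz[k]); print(n,k,(cu,cv_),st[i],W[k].round(4))
    A=np.array([[-np.cos(a),-np.sin(a)] for a in ang.values()])*.106
    B=np.array([W[k][:2] for k in ang]); a0,b0=A.mean(0),B.mean(0)
    U,S,Vt=np.linalg.svd((A-a0).T@(B-b0)); Rm=Vt.T@U.T; t=b0-Rm@a0
    print("axis",t,"yaw",np.arctan2(Rm[1,0],Rm[0,0]),"res mm",((A@Rm.T+t-B)*1e3).round(1).tolist())
P=np.concatenate([np.load(n+".npy").reshape(-1,3) for n in("scene","side")])
for x in np.arange(.1,1.0,.1):
    print(round(x,1),[int(1000*np.max(P[(abs(P[:,0]-x-.05)<.05)&(abs(P[:,1]-y-.05)<.05)&(P[:,2]<.9)][:,2],initial=-1)) for y in np.arange(-.5,.8,.1)])
E
```

```text
scene cross (np.float64(295.0), np.float64(242.5)) [288 237  15  12 112] [ 0.5013 -0.1678  0.025 ]
scene disc (np.float64(295.5), np.float64(266.5)) [288 260  16  14 173] [ 0.4482 -0.1964  0.022 ]
scene dome (np.float64(343.5), np.float64(296.5)) [338 291  12  12 109] [ 0.4207 -0.3119  0.026 ]
scene ring (np.float64(376.0), np.float64(289.5)) [368 283  17  14 124] [ 0.4632 -0.3607  0.024 ]
axis [ 0.51998355 -0.27205496] yaw -0.20544349477858131 res mm [[1.2, 0.3], [-1.6, 0.8], [1.4, -0.9], [-1.0, -0.2]]
side cross (np.float64(313.0), np.float64(254.0)) [300 247  27  15 259] [ 0.5069 -0.1658  0.025 ]
side disc (np.float64(287.0), np.float64(265.5)) [277 258  21  16 235] [ 0.4453 -0.1878  0.022 ]
side dome (np.float64(290.5), np.float64(305.5)) [284 300  14  12 130] [ 0.423 -0.319  0.026]
side ring (np.float64(319.5), np.float64(317.0)) [311 309  18  17 160] [ 0.465  -0.3613  0.024 ]
axis [ 0.52177215 -0.27084242] yaw -0.1980311373165289 res mm [[-3.3, -0.6], [2.5, -7.2], [1.2, 6.7], [-0.4, 1.1]]
0.1 [4, 3, 4, 5, 261, 260, 4, 4, 3, 0, 478, 478, -1000]
0.2 [117, 5, 5, 5, 272, 274, 116, 5, 4, 4, 477, 478, 331]
0.3 [5, 21, 21, 6, 229, 229, 111, 116, 118, 4, 4, 0, 1]
0.4 [17, 37, 71, 28, 179, 178, 111, 112, 118, 116, 5, 3, 1]
0.5 [114, 63, 69, 29, 4, 111, 115, 47, 117, 4, 5, 5, 4]
0.6 [111, 109, 70, 116, 125, 126, 26, 48, 151, 150, 173, 143, 91]
0.7 [125, 125, 76, 150, 218, 100, 120, 72, 153, 163, 180, 183, 88]
0.8 [379, 379, 438, 428, 375, 375, 437, 436, 374, 374, 374, 373, 425]
0.9 [450, 498, 425, 491, 489, 485, 479, 476, 473, 468, 465, 460, 448]
```

```bash
cat >> h.py <<'E'
AX=np.array([.520,-.272]);YAW=-.205
def dirn(a): return np.array([-np.cos(YAW+a),-np.sin(YAW+a)])  # tab direction in world
def rel(target,s=None,a=None):
    """shift in tool cm to target; a: twist so that tool y is along turret radial dir a"""
    s=s or bot.state(); M=R.from_rotvec(s["tcp_rot"]).as_matrix()
    print("tcp",s["tcp_pos"].round(4),"q",s["q"].round(2),"F",s["force"].round(1),"t",round(s["clock"],2),"xyz axes",M.T.round(2).tolist())
    print("shift cm",(M.T@(np.array(target)-s["tcp_pos"])*100).round(2))
    if a is not None:
        for nm,d in(("y",dirn(a)),("z",dirn(a))):
            v=M.T@np.r_[d,0]; t=np.degrees(np.arctan2(v[2],v[1]) if nm=="y" else np.arctan2(-v[1],v[2])); t=(t+90)%180-90
            print("twist so tool",nm,"radial:",round(t,1))
E
python3 - <<'E'
from h import *
print("axis dirs", dirn(0),dirn(1.2), "ring",AX+.106*dirn(1.2))
s=bot.state()
for p in([.35,.5,.36],[.5,.2,.36],[.5,-.1,.36]): rel(p,s,1.2)
# tab, vials, button
c=cap("scene"); P=cloud(c); g=c["color"]
def pts(u0,u1,v0,v1,lo,hi):
    q=P[v0:v1,u0:u1].reshape(-1,3); q=q[(q[:,2]>lo)&(q[:,2]<hi)]; return q
for n,b,lo,hi in(("vl",(308,330,160,212),.085,.13),("vr",(420,444,232,284),.085,.13),("bottle",(245,275,135,190),.1,.14)):
    q=pts(*b,lo,hi); print(n,np.median(q,0).round(3),q.max(0).round(3),len(q))
m=(g.max(2)<45); m[:245]=0;m[277:]=0;m[:,:310]=0;m[:,334:]=0
q=P[m]; q=q[q[:,2]>.05]; print("tab",np.median(q,0),len(q)); d=np.median(q,0)[:2]-AX
print("tab ang",np.arctan2(-d[1],-d[0])-YAW,np.hypot(*d))
b=np.r_[AX-.09*dirn(0)]; print("button pred",b); print([proj(c,[*b,z]) for z in(.05,.06)])
q=P.reshape(-1,3); q=q[np.hypot(q[:,0]-b[0],q[:,1]-b[1])<.012]; print("btn z",np.percentile(q[:,2],[50,80,95]))
E
```

```text
axis dirs [-0.97906098  0.20356716] [-0.54450289 -0.83875897] ring [ 0.46228269 -0.36090845]
tcp [0.2031 0.6434 0.226 ] q [ 1.55  0.36  0.01 -0.   -1.22 -0.29] F [ 0.   0.  -0.2] t 0.2 xyz axes [[-0.0, -0.0, -1.0], [0.95, -0.3, 0.0], [-0.3, -0.95, 0.0]]
shift cm [-13.39  18.33   9.27]
twist so tool y radial: -74.5
twist so tool z radial: 15.5
tcp [0.2031 0.6434 0.226 ] q [ 1.55  0.36  0.01 -0.   -1.22 -0.29] F [ 0.   0.  -0.2] t 0.2 xyz axes [[-0.0, -0.0, -1.0], [0.95, -0.3, 0.0], [-0.3, -0.95, 0.0]]
shift cm [-13.36  41.66  33.36]
twist so tool y radial: -74.5
twist so tool z radial: 15.5
tcp [0.2031 0.6434 0.226 ] q [ 1.55  0.36  0.01 -0.   -1.22 -0.29] F [ 0.   0.  -0.2] t 0.2 xyz axes [[-0.0, -0.0, -1.0], [0.95, -0.3, 0.0], [-0.3, -0.95, 0.0]]
shift cm [-13.33  50.69  61.97]
twist so tool y radial: -74.5
twist so tool z radial: 15.5
vl [ 0.631 -0.157  0.11 ] [ 0.652 -0.14   0.116] 204
vr [ 0.543 -0.432  0.109] [ 0.562 -0.417  0.114] 253
bottle [0.652 0.002 0.12 ] [0.672 0.021 0.126] 201
tab [ 0.45795868 -0.24882082  0.06541429] 166
tab ang -0.1525504093630756 0.06622989874867848
button pred [ 0.60811549 -0.29032104]
[(np.float64(370.68241596495886), np.float64(218.57635342132198)), (np.float64(371.05637970264354), np.float64(215.21665604957204))]
btn z [0.06651282 0.06775223 0.06923943]
```

move_arm --series '[-13,18,9,0,-13,18,9,0,-13,18,9,0,-13,18,9,0,-13,18,9,0]' --hand 1

```text
clock: 0.67
tcp_pos: [0.3297, 0.5203, 0.3405]
tcp_rot: [1.43, 1.048, -1.431]
force: [1.0, 0.3, 0.4]
opening: 0.06
```

```bash
python3 - <<'E'
from h import *
rel([.5,.15,.36]); rel([.5,-.1,.36])
E
```

```text
tcp [0.3297 0.5203 0.3405] q [ 1.32  0.21  0.07  0.   -1.42 -0.06] F [1.  0.3 0.4] t 0.67 xyz axes [[-0.0, -0.0, -1.0], [0.95, -0.3, 0.0], [-0.3, -0.95, 0.0]]
shift cm [-1.93 27.37 30.2 ]
tcp [0.3297 0.5203 0.3405] q [ 1.32  0.21  0.07  0.   -1.42 -0.06] F [1.  0.3 0.4] t 0.67 xyz axes [[-0.0, -0.0, -1.0], [0.95, -0.3, 0.0], [-0.3, -0.95, 0.0]]
shift cm [-1.91 34.89 54.05]
```

move_arm --series '[-2,27,30,7,-2,27,30,14,-2,27,30,21,-2,27,30,28,-2,27,30,35]'

```text
clock: 1.08
tcp_pos: [0.4156, 0.3304, 0.3506]
tcp_rot: [1.848, 0.621, -1.848]
force: [1.9, -0.2, 0.2]
opening: 0.0264
```

```bash
python3 - <<'E'
from h import *
rel([.5,.0,.36]); rel([.48,-.12,.36],a=-.2)
E
```

```text
tcp [0.4156 0.3304 0.3506] q [ 1.04  0.06 -0.09  0.   -1.42 -0.39] F [ 1.9 -0.2  0.2] t 1.08 xyz axes [[0.0, -0.0, -1.0], [0.6, -0.8, 0.0], [-0.8, -0.6, 0.0]]
shift cm [-0.93 31.43 13.24]
tcp [0.4156 0.3304 0.3506] q [ 1.04  0.06 -0.09  0.   -1.42 -0.39] F [ 1.9 -0.2  0.2] t 1.08 xyz axes [[0.0, -0.0, -1.0], [0.6, -0.8, 0.0], [-0.8, -0.6, 0.0]]
shift cm [-0.92 39.78 22.08]
twist so tool y radial: -29.6
twist so tool z radial: 60.4
```

move_arm --series '[-1,31,13,7,-1,31,13,14,-1,31,13,21,-1,31,13,28,-1,31,13,35]'

```text
clock: 1.5
tcp_pos: [0.4669, 0.1287, 0.3572]
tcp_rot: [2.206, 0.036, -2.204]
force: [0.7, -0.8, 0.0]
opening: 0.0009
```

```bash
python3 - <<'E'
from h import *
rel([.45,-.14,.36],a=-.2)
E
```

```text
tcp [0.4669 0.1287 0.3572] q [ 0.68 -0.02 -0.17  0.   -1.43 -0.64] F [ 0.7 -0.8  0. ] t 1.5 xyz axes [[0.0, 0.0, -1.0], [0.03, -1.0, -0.0], [-1.0, -0.03, -0.0]]
shift cm [-0.29 26.8   2.55]
twist so tool y radial: -64.9
twist so tool z radial: 25.1
```

move_arm --series '[0,27,2.5,7,0,27,2.5,14,0,27,2.5,21,0,27,2.5,25,0,27,2.5,25]'

```text
clock: 1.92
tcp_pos: [0.4537, -0.0791, 0.3574]
tcp_rot: [-1.998, 0.412, 1.995]
force: [1.6, 0.7, -0.8]
opening: 0.0005
```

```bash
cat >> h.py <<'E'
def tang(a): d=dirn(a); return np.array([-d[1],d[0]])
def at(a,z=.05,r=.064,off=.0155): return np.r_[AX+r*dirn(a)-off*tang(a),z]
E
python3 - <<'E'
from h import *
c=cap("wrist"); save(c,"w1.png")
rel(at(-.2,.15,off=.045),a=-.2)
c=cap("scene"); save(c,"s1.png")
E
```

```text
tcp [ 0.4528 -0.0847  0.3575] q [ 0.25 -0.07 -0.21  0.   -1.43 -0.65] F [-0.2 -2.8  1.1] t 1.97 xyz axes [[0.0, -0.0, -1.0], [-0.4, -0.92, 0.0], [-0.92, 0.4, -0.0]]
shift cm [20.76 10.02 -7.17]
twist so tool y radial: 89.8
twist so tool z radial: -0.2
```

View pics/w1.png

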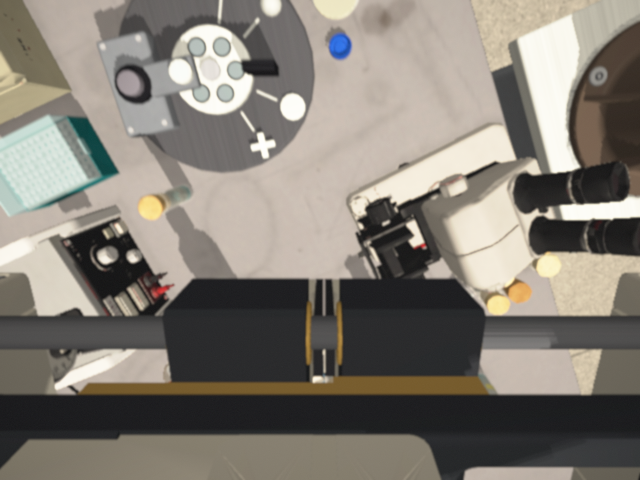

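```bash
python3 - <<'E'
from h import *
P=np.concatenate([np.load(n+".npy").reshape(-1,3) for n in("scene","side")])
M=R.from_rotvec(bot.state()["tcp_rot"]).as_matrix()
for off in(.03,.045):
    t=at(-.2,.05,off=off)
    q=(P-t)@M; k=(P[:,2]>.10)&(P[:,2]<.4)&(abs(q[:,1])<.12)&(abs(q[:,2])<.13)
    print(t,k.sum(), P[k][:,:].min(0) if k.any() else 0, q[k][:,1:].min(0) if k.any() else 0,q[k][:,1:].max(0) if k.any() else 0)
    j=k&(abs(q[:,2])<.11); print("y tool of closest",np.sort(q[j][:,1])[-5:],j.sum(), np.median(P[j],0) if j.any() else 0)
E
```

```text
[ 0.47299801 -0.21920973  0.05      ] 169 [ 0.39960359 -0.16872877  0.10031582] [-0.11998375 -0.12951617] [-0.11087817  0.12992711]
y tool of closest [] 0 0
[ 0.47890829 -0.20542319  0.05      ] 313 [ 0.39960359 -0.16872877  0.10024034] [-0.11994728 -0.12961123] [-0.09587837  0.12993877]
y tool of closest [-0.11006286] 1 [ 0.62351778 -0.14829364  0.11442228]
```

move_arm --series '[10,10,-7,0,10,10,-7,0,10,10,-7,0,10,10,-7,0,10,10,-7,0]'

```text
clock: 2.43
tcp_pos: [0.4759, -0.2041, 0.252]
tcp_rot: [-1.987, 0.419, 2.001]
force: [-0.7, 0.8, -0.7]
opening: 0.0003
```

```bash
python3 - <<'E'
from h import *
rel(at(-.2,.05,off=.045),a=-.2)
E
```

```text
tcp [ 0.4759 -0.2041  0.252 ] q [-0.03  0.09 -0.28 -0.   -1.21 -0.39] F [-0.7  0.8 -0.7] t 2.43 xyz axes [[-0.01, 0.0, -1.0], [-0.4, -0.92, 0.0], [-0.92, 0.4, 0.01]]
shift cm [20.2  -0.05 -0.47]
twist so tool y radial: 89.5
twist so tool z radial: -0.5
```

move_arm --series '[4,0,-0.3,0,8,0,-0.3,0,12,0,-0.3,0,15,0,-0.3,0,17,0,-0.3,0]'

```text
clock: 2.85
tcp_pos: [0.4757, -0.2044, 0.079]
tcp_rot: [-1.983, 0.419, 2.005]
force: [-0.2, 0.6, -0.7]
opening: 0.0006
```

```bash
python3 - <<'E'
from h import *
rel(at(-.2,.052,off=.045),a=-.2)
c=cap("scene"); save(c,"s2.png"); cv2.imwrite("pics/s2c.png",cv2.resize(c["color"][130:350,230:450,::-1],(660,660))[:600])
E
```

```text
tcp [ 0.4757 -0.2044  0.079 ] q [-0.03  0.26 -0.51 -0.   -0.81 -0.38] F [-0.2  0.6 -0.7] t 2.85 xyz axes [[-0.01, 0.0, -1.0], [-0.4, -0.92, 0.0], [-0.92, 0.4, 0.01]]
shift cm [ 2.69 -0.04 -0.36]
twist so tool y radial: 89.5
twist so tool z radial: -0.5
```

View pics/s2c.png

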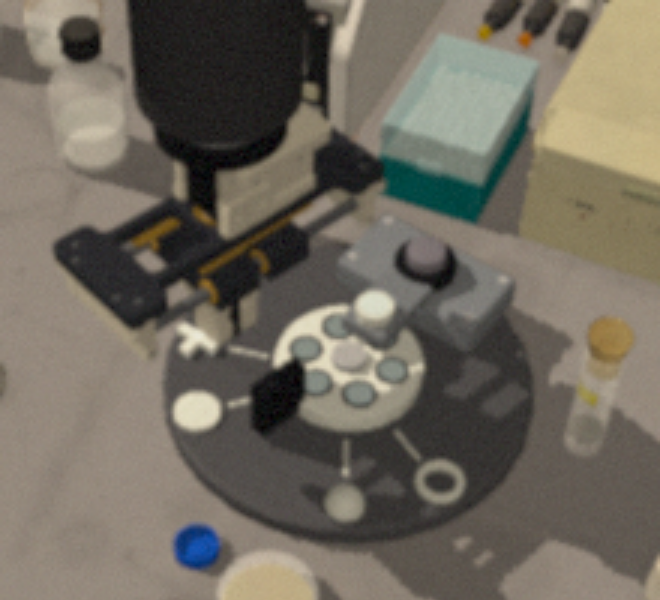

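move_arm --series '[1.4,0,-0.3,0,2.7,0,-0.3,0,2.7,0.7,-0.3,0,2.7,1.4,-0.3,0,2.7,1.4,-0.3,0]'

```text
clock: 3.32
tcp_pos: [0.4714, -0.2188, 0.0507]
tcp_rot: [-1.98, 0.419, 2.007]
force: [0.2, -0.8, -0.2]
opening: 0.0005
```

```bash
cat >> h.py <<'E'
def plan(angs,z=.052,off=.0155,r=.064):
    s=bot.state(); M=R.from_rotvec(s["tcp_rot"]).as_matrix(); d=s["tcp_pos"][:2]-AX
    v=M[:2,2]; ta=np.arctan2(-v[1],-v[0])-YAW
    print("tcp",s["tcp_pos"].round(4),"toolz ang",round(ta,3),"F",s["force"].round(1),"q",s["q"].round(2),"t",s["clock"])
    for a in angs: print((M.T@(at(a,z,r,off)-s["tcp_pos"])*100).round(2),round(np.degrees(ta-a),1))
E
python3 - <<'E'
from h import *
plan([-.15,-.05,.05,.15,.25])
E
```

```text
tcp [ 0.4714 -0.2188  0.0507] toolz ang -0.209 F [ 0.2 -0.8 -0.2] q [-0.06  0.3  -0.54 -0.   -0.75 -0.36] t 3.3167
[-0.12  1.74 -0.11] -3.4
[-0.12  2.39 -0.02] -9.1
[-0.12  3.05 -0.  ] -14.8
[-0.11  3.71 -0.05] -20.6
[-0.11  4.36 -0.16] -26.3
```

move_arm --series '[-0.1,0.9,-0.1,-2,-0.1,1.7,-0.1,-4,-0.1,2.4,0,-9,-0.1,3.05,0,-15,-0.1,3.7,0,-20]'

```text
clock: 3.73
tcp_pos: [0.458, -0.2531, 0.0538]
tcp_rot: [-2.181, 0.064, 2.2]
force: [3.0, 2.8, -0.4]
opening: 0.0004
```

```bash
python3 - <<'E'
from h import *
plan([.25,.35,.45,.55,.65])
c=cap("scene"); save(c,"s3.png"); cv2.imwrite("pics/s3c.png",cv2.resize(c["color"][200:330,270:430,::-1],(640,520)))
E
```

```text
tcp [ 0.458  -0.2531  0.0538] toolz ang 0.145 F [ 3.   2.8 -0.4] q [-0.13  0.3  -0.53 -0.   -0.75  0.07] t 3.7333
[0.18 0.64 0.22] -6.0
[0.18 1.3  0.28] -11.7
[0.18 1.96 0.26] -17.4
[0.18 2.61 0.19] -23.2
[0.18 3.25 0.05] -28.9
```

View pics/s3c.png

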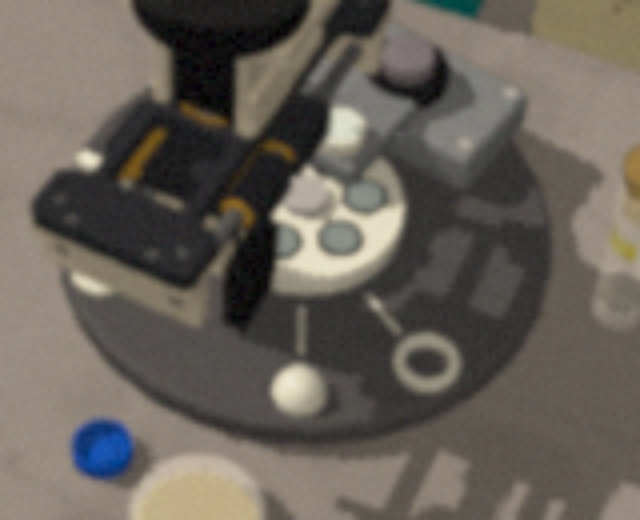

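move_arm --series '[0.2,0.65,0.2,-6,0.2,1.3,0.3,-12,0.2,1.95,0.25,-17,0.2,2.6,0.2,-23,0.2,3.25,0.05,-29]'

```text
clock: 4.2
tcp_pos: [0.4559, -0.2863, 0.0532]
tcp_rot: [1.963, 0.458, -1.977]
force: [1.6, 3.0, 1.2]
opening: -0.0001
```

```bash
python3 - <<'E'
from h import *
plan([.65,.73,.81,.89,.95])
E
```

```text
tcp [ 0.4559 -0.2863  0.0532] toolz ang 0.659 F [1.6 3.  1.2] q [-0.2   0.32 -0.5   0.   -0.76  0.65] t 4.2
[ 0.12 -0.08 -0.01] 0.5
[0.12 0.43 0.1 ] -4.0
[0.12 0.96 0.17] -8.6
[0.11 1.48 0.19] -13.2
[0.11 1.88 0.18] -16.7
```

move_arm --series '[0.1,0.4,0.1,-4,0.1,0.95,0.2,-9,0.1,1.5,0.2,-13,0.1,1.9,0.2,-17,0.1,1.9,0.2,-17]'

```text
clock: 4.62
tcp_pos: [0.4628, -0.3048, 0.0532]
tcp_rot: [1.778, 0.706, -1.788]
force: [0.1, 0.6, 0.7]
opening: 0.0003
```

```bash
python3 - <<'E'
from h import *
plan([1.0,1.06,1.1,1.15,1.2])
c=cap("scene"); save(c,"s4.png"); a=c["color"][220:310,320:410,::-1]
d=cap("side"); save(d,"d4.png"); b=d["color"][240:330,280:370,::-1]
w=cap("wrist"); save(w,"w4.png")
cv2.imwrite("pics/s4c.png",np.hstack([cv2.resize(a,(400,400)),cv2.resize(b,(400,400))]))
E
```

```text
tcp [ 0.4628 -0.3048  0.0532] toolz ang 0.957 F [0.1 0.6 0.7] q [-0.23  0.34 -0.47  0.   -0.77  0.98] t 4.6167
[0.12 0.24 0.05] -2.5
[0.12 0.63 0.11] -5.9
[0.12 0.89 0.14] -8.2
[0.12 1.22 0.16] -11.1
[0.12 1.55 0.17] -13.9
```

View pics/s4c.png

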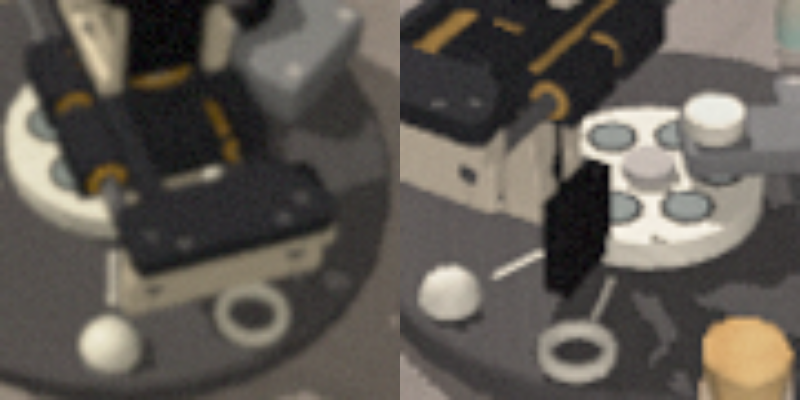

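```bash
python3 - <<'E'
from h import *
d=cap("side")
for u,v in((317.1,306.4),(312.6,304)):
    p=onz(d,u,v,.024)[:2]-AX; print(np.arctan2(-p[1],-p[0])-YAW,np.hypot(*p))
E
```

```text
1.0749321028440013 0.07943614924888112
0.942227131970089 0.07728125037118887
```

move_arm --series '[0.1,0.2,0,-2,0.1,0.45,0.1,-4,0.1,0.7,0.1,-6.5,0.1,0.9,0.1,-8,0.1,0.9,0.1,-8]'

```text
clock: 5.23
tcp_pos: [0.4674, -0.3115, 0.0518]
tcp_rot: [1.688, 0.809, -1.699]
force: [-1.4, -0.4, 0.7]
opening: 0.0007
```

```bash
python3 - <<'E'
from h import *
plan([1.1,1.15,1.2])
d=cap("side"); save(d,"d5.png"); b=d["color"][245:335,270:390,::-1]
cv2.imwrite("pics/d5c.png",cv2.resize(b,(800,600),interpolation=cv2.INTER_CUBIC))
E
```

```text
tcp [ 0.4674 -0.3115  0.0518] toolz ang 1.092 F [-1.4 -0.4  0.7] q [-0.24  0.35 -0.45  0.   -0.78  1.13] t 5.2333
[-0.02  0.08  0.03] -0.4
[-0.02  0.4   0.1 ] -3.3
[-0.03  0.73  0.15] -6.2
```

View pics/d5c.png

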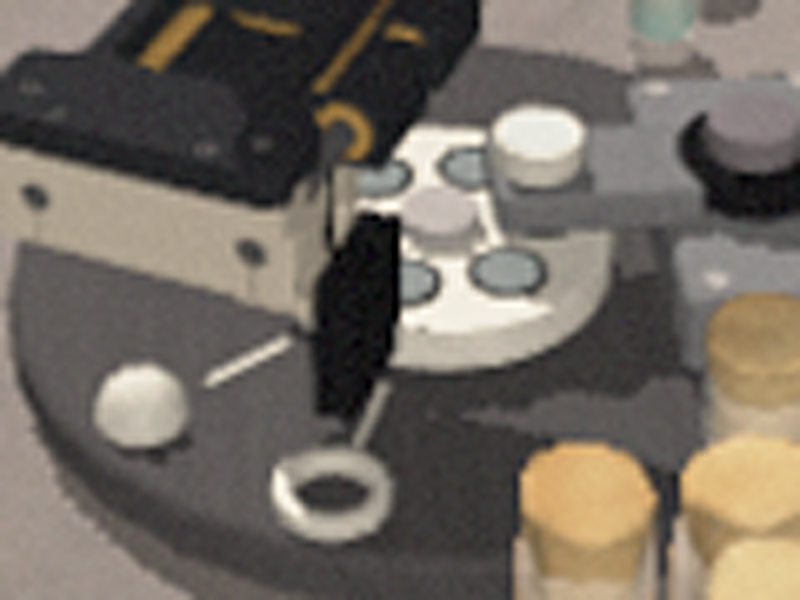

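```bash
cat >> h.py <<'E'
def ang(c,u,v,z):
    p=onz(c,u,v,z)[:2]-AX; return round(np.arctan2(-p[1],-p[0])-YAW,3),round(np.hypot(*p),4)
E
python3 - <<'E'
from h import *
d=cap("side")
print("ring",ang(d,319.5,317.5,.021),"L",ang(d,317.4,306.2,.024),"R",ang(d,324,307.7,.024))
# predicted corners
for a in(1.05,1.1,1.15,1.2):
    print(a,[tuple(np.round((np.array(proj(d,[*(AX+.082*dirn(a)+s*.006*tang(a)),z]))-(270,245))*6.667)) for z in(.024,.068) for s in(-1,1)])
print([tuple(np.round((np.array(proj(d,[*(AX+.106*dirn(1.2)),.021]))-(270,245))*6.667))])
E
```

```text
ring (np.float64(1.218), np.float64(0.1028)) L (np.float64(1.078), np.float64(0.0787)) R (np.float64(1.238), np.float64(0.0788))
1.05 [(np.float64(283.0), np.float64(407.0)), (np.float64(323.0), np.float64(419.0)), (np.float64(281.0), np.float64(276.0)), (np.float64(322.0), np.float64(288.0))]
1.1 [(np.float64(297.0), np.float64(411.0)), (np.float64(338.0), np.float64(422.0)), (np.float64(294.0), np.float64(281.0)), (np.float64(337.0), np.float64(291.0))]
1.15 [(np.float64(310.0), np.float64(416.0)), (np.float64(352.0), np.float64(425.0)), (np.float64(308.0), np.float64(285.0)), (np.float64(352.0), np.float64(294.0))]
1.2 [(np.float64(324.0), np.float64(419.0)), (np.float64(367.0), np.float64(428.0)), (np.float64(323.0), np.float64(288.0)), (np.float64(367.0), np.float64(296.0))]
[(np.float64(320.0), np.float64(490.0))]
```

move_arm --series '[0,0.1,0.05,-1.5,0,0.2,0.05,-3,0,0.3,0.05,-4.5,0,0.3,0.05,-4.5]'

```text
clock: 5.67
tcp_pos: [0.4693, -0.3136, 0.0517]
tcp_rot: [1.636, 0.863, -1.648]
force: [-0.9, 1.1, 1.0]
opening: 0.0004
```

```bash
python3 - <<'E'
from h import *
plan([1.15])
d=cap("side"); save(d,"d6.png")
for f in("pics/d5.png","pics/d6.png"):
    im=cv2.imread(f)
    g=cv2.resize(im[285:310,300:345],None,fx=4,fy=4,interpolation=cv2.INTER_CUBIC).max(2)
    for v in(292,297,302,305): 
        r=im[v,305:345].max(1); k=np.where(r<45)[0]; print(f,v,r.tolist()[2:34])
E
```

```text
tcp [ 0.4693 -0.3136  0.0517] toolz ang 1.169 F [-0.9  1.1  1. ] q [-0.24  0.36 -0.44  0.   -0.78  1.2 ] t 5.6667
[-0.03  0.12  0.06] 1.1
pics/d5.png 292 [93, 93, 94, 89, 92, 93, 106, 135, 167, 129, 55, 15, 24, 25, 18, 24, 28, 21, 23, 22, 26, 17, 16, 237, 254, 248, 246, 244, 244, 243, 243, 242]
pics/d5.png 297 [115, 157, 187, 225, 215, 153, 99, 95, 96, 65, 27, 26, 25, 25, 24, 21, 24, 20, 24, 18, 18, 22, 135, 184, 195, 194, 195, 198, 193, 193, 190, 192]
pics/d5.png 302 [98, 97, 96, 95, 96, 96, 94, 93, 93, 82, 49, 20, 13, 32, 28, 24, 19, 19, 4, 82, 111, 84, 58, 54, 55, 53, 55, 58, 56, 59, 56, 55]
pics/d5.png 305 [99, 99, 94, 93, 92, 93, 94, 95, 95, 85, 48, 22, 22, 23, 20, 30, 17, 38, 114, 148, 100, 54, 63, 61, 61, 59, 54, 62, 63, 62, 61, 58]
pics/d6.png 292 [92, 90, 91, 89, 98, 111, 164, 161, 162, 172, 175, 117, 45, 27, 15, 19, 25, 28, 24, 23, 20, 23, 18, 4, 240, 254, 248, 246, 244, 242, 241, 243]
pics/d6.png 297 [113, 157, 185, 224, 210, 151, 107, 93, 93, 73, 51, 44, 33, 23, 21, 25, 31, 23, 17, 19, 29, 16, 8, 96, 175, 193, 192, 195, 195, 194, 194, 186]
pics/d6.png 302 [93, 101, 94, 98, 95, 99, 95, 97, 93, 92, 92, 72, 36, 25, 29, 28, 27, 34, 27, 22, 39, 57, 60, 60, 55, 57, 55, 55, 62, 52, 58, 58]
pics/d6.png 305 [99, 97, 94, 96, 94, 94, 96, 92, 94, 97, 94, 74, 36, 25, 24, 28, 23, 18, 32, 88, 80, 56, 61, 57, 59, 60, 59, 60, 58, 57, 59, 61]
```

move_arm --series '[0,-1,0,0,0,-2,0,0,0,-3,0,0,-3,-3,0,0,-7,-3,0,0]'

```text
clock: 6.13
tcp_pos: [0.4416, -0.2948, 0.1197]
tcp_rot: [1.635, 0.867, -1.655]
force: [2.3, -0.6, 0.2]
opening: 0.0007
```

move_arm --series '[-4,-1,0,0,-8,-3,0,0,-11,-5,0,0,-13,-7,0,0,-13,-7,0,0]'

```text
clock: 6.55
tcp_pos: [0.385, -0.2544, 0.256]
tcp_rot: [1.639, 0.861, -1.646]
force: [0.1, -0.4, -0.3]
opening: 0.0004
```

move_arm --series '[0,0,0,0,0,0,0,0]'

```text
clock: 6.72
tcp_pos: [0.3846, -0.2539, 0.2568]
tcp_rot: [1.641, 0.859, -1.644]
force: [-0.3, -0.4, 0.0]
opening: 0.0007
```

```bash
python3 - <<'E'
from h import *
print(bot.state()["qvel"].round(3))
w=cap("wrist"); save(w,"w7.png"); d=cap("side"); save(d,"d7.png"); s=cap("scene"); save(s,"s7.png")
u,v=proj(w,[*AX,.034]); u2,v2=proj(w,[*(AX+.106*dirn(1.2)),.024]); print(u,v,u2,v2)
E
```

```text
[-0.008  0.044  0.001 -0.001  0.006  0.007]
259.6992242410586 84.31579388938218 366.9598501976089 82.01209081383163
```

View pics/w7.png

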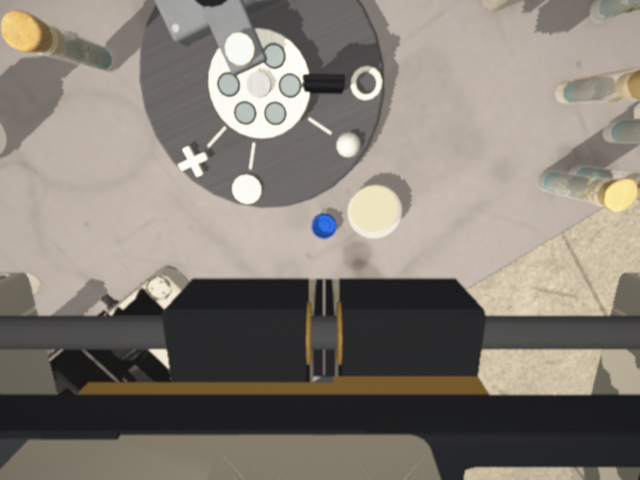

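```bash
cat > meas.py <<'E'
from h import *
def measure(w):
    g=w["color"].astype(int); mn,mx=g.min(2),g.max(2)
    A=dict(cross=(-1.2,.025),disc=(-.6,.022),dome=(.6,.028),ring=(1.2,.024)); B=[]
    for k,(a,z) in A.items():
        u,v=proj(w,[*(AX+.106*dirn(a)),z]); u,v=int(round(u)),int(round(v))
        y0=max(v-22,0); m=np.zeros((480,640),np.uint8); m[y0:v+23,u-22:u+23]=mn[y0:v+23,u-22:u+23]>150
        n,l,st,ce=cv2.connectedComponentsWithStats(m); i=min((i for i in range(1,n) if st[i,4]>80),key=lambda i:np.hypot(*(ce[i]-(u,v))))
        c=(st[i,0]+(st[i,2]-1)/2,st[i,1]+(st[i,3]-1)/2) if k!="ring" else ce[i]
        B.append(onz(w,*c,z)[:2]); print(k,(u,v),c,st[i])
    P=np.array([[-np.cos(a),-np.sin(a)] for a,_ in A.values()])*.106; B=np.array(B)
    p0,b0=P.mean(0),B.mean(0); U,S,Vt=np.linalg.svd((P-p0).T@(B-b0)); Q=Vt.T@U.T; ax=b0-Q@p0; yaw=np.arctan2(Q[1,0],Q[0,0])
    print("ax",ax,"yaw",yaw,"res",((P@Q.T+ax-B)*1e3).round(1).tolist())
    u,v=proj(w,[*(AX+.063*dirn(1.2)),.068]); u,v=int(u),int(v)
    m=np.zeros((480,640),np.uint8); m[max(v-30,0):v+30,u-32:u+32]=mx[max(v-30,0):v+30,u-32:u+32]<50
    n,l,st,ce=cv2.connectedComponentsWithStats(m); i=1+np.argmax(st[1:,4]); print("tab",ce[i],st[i])
    ys,xs=np.where(l==i); q=np.array([onz(w,x,y,.060)[:2] for x,y in zip(xs,ys)]); c=q.mean(0)
    d=c-ax; r=B[3]-ax; f=lambda d:np.arctan2(-d[1],-d[0])-yaw
    vals,vec=np.linalg.eigh(np.cov(q.T)); e=vec[:,1]; e=e*np.sign(e@d)
    print("tab ang",f(d),np.hypot(*d),"axis dir ang",f(e),"ring ang",f(r),np.hypot(*r))
E
python3 -c "
from meas import *
measure(cap('wrist'))"
```

```text
cross (192, 161) (np.float64(187.5), np.float64(164.0)) [170 145  36  39 772]
disc (246, 189) (np.float64(246.0), np.float64(192.5)) [ 224  174   45   38 1032]
dome (349, 144) (np.float64(347.0), np.float64(144.5)) [336 133  23  24 434]
ring (367, 81) [366.12645914  82.57392996] [350  65  32  35 514]
ax [ 0.51918887 -0.26835371] yaw -0.19428998059060504 res [[-1.7, -2.3], [1.6, -0.0], [-1.0, 0.5], [1.1, 1.9]]
tab [323.63456091  82.16713881] [304  73  40  20 706]
tab ang 1.1649760527878419 0.06559505333082621 axis dir ang 1.1493653200768155 ring ang 1.200679236437785 0.10816833180128228
```

```bash
sed -i 's/>150/>195/' meas.py; python3 -c "
from meas import *
w=cap('wrist'); measure(w); print(w['e'])
cv2.imwrite('pics/w7c.png',cv2.resize(w['color'][40:130,230:400,::-1],(765,405),interpolation=cv2.INTER_CUBIC))
for a in(1.16,1.2):print(a,[tuple(np.round((np.array(proj(w,[*(AX+r*dirn(a)+s*.006*tang(a)),z]))-(230,40))*4.5)) for z in(.068,.034) for r in(.044,.082) for s in(-1,1)])
"
```

```text
cross (191, 161) (np.float64(191.0), np.float64(160.5)) [177 146  29  30 401]
disc (246, 189) (np.float64(245.0), np.float64(189.0)) [231 175  29  29 661]
dome (349, 144) (np.float64(345.5), np.float64(145.5)) [336 136  20  20 310]
ring (366, 81) [368.17704918  85.65245902] [351  67  30  32 305]
ax [ 0.5189136  -0.27174927] yaw -0.22654758638060696 res [[0.8, 0.4], [0.3, 0.5], [-2.6, -1.5], [1.6, 0.6]]
tab [323.60339943  82.1388102 ] [304  73  40  20 706]
tab ang 1.1708593038007595 0.06272990654828069 axis dir ang 1.177426126572629 ring ang 1.1907730530415197 0.10735210383127203
[ 0.44629395 -0.29622156  0.4125516 ]
1.16 [(np.float64(324.0), np.float64(207.0)), (np.float64(323.0), np.float64(140.0)), (np.float64(517.0), np.float64(209.0)), (np.float64(518.0), np.float64(142.0)), (np.float64(332.0), np.float64(227.0)), (np.float64(332.0), np.float64(167.0)), (np.float64(508.0), np.float64(228.0)), (np.float64(509.0), np.float64(168.0))]
1.2 [(np.float64(325.0), np.float64(197.0)), (np.float64(322.0), np.float64(131.0)), (np.float64(518.0), np.float64(191.0)), (np.float64(517.0), np.float64(124.0)), (np.float64(333.0), np.float64(218.0)), (np.float64(331.0), np.float64(158.0)), (np.float64(509.0), np.float64(212.0)), (np.float64(508.0), np.float64(152.0))]
```

View pics/w7c.png

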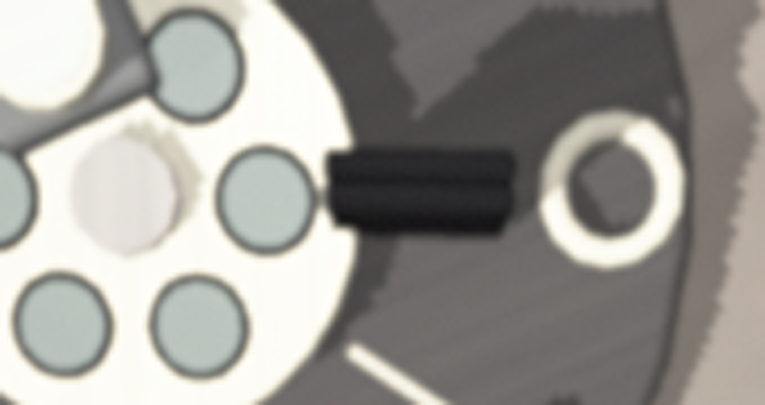

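```bash
cat > m2.py <<'E'
from h import *
def m2(w):
    g=w["color"].astype(float); mx=g.max(2)
    # ring: min enclosing circle of bright pixels outer boundary (incl. shaded part): threshold vs. dark base
    u,v=proj(w,[*(AX+.106*dirn(1.2)),.024]); u,v=int(round(u)),int(round(v)); y0=max(v-20,0)
    m=(mx[y0:v+21,u-19:u+18]>125).astype(np.uint8)
    n,l,st,ce=cv2.connectedComponentsWithStats(m); i=1+np.argmin([np.hypot(*(ce[j]-(19,v-y0))) if st[j,4]>100 else 99 for j in range(1,n)])
    (x,y),ax_,_=cv2.fitEllipse(cv2.convexHull(np.argwhere(l==i)[:,::-1].astype(np.float32)))
    ring=(x+u-19,y+y0); print("ring px",ring,ax_)
    r=onz(w,*ring,.024)[:2]
    # hub: pinkish grey disc -> depth-free circle by saturation; use Hough on crop
    hu,hv=proj(w,[*AX,.04]); X,Y=int(hu)-22,max(int(hv)-22,0)
    gr=cv2.cvtColor(w["color"],cv2.COLOR_RGB2GRAY)[Y:Y+44,X:X+44]; big=cv2.resize(gr,None,fx=6,fy=6,interpolation=cv2.INTER_CUBIC)
    c=cv2.HoughCircles(big,cv2.HOUGH_GRADIENT,1,200,param1=60,param2=10,minRadius=50,maxRadius=85)
    hub=None
    if c is not None:
        c=c[0,0]; hub=((c[0]+.5)/6-.5+X,(c[1]+.5)/6-.5+Y); print("hub px",hub,c[2]/6,"pred",(hu,hv))
    h=onz(w,*hub,.04)[:2]
    # tab upper/lower top edges per column
    tops=[];bots=[]
    tu,tv=proj(w,[*(AX+.063*dirn(1.2)),.068]); 
    for x in range(int(tu)-13,int(tu)+14):
        col=mx[max(int(tv)-28,0):int(tv)+28,x]; k=np.where(col<48)[0]; k=k[(abs(k-28)<22)]
        a,b=k[0],k[-1]
        o=max(int(tv)-28,0)
        tops.append((x,o+a-1+(col[a-1]-48)/(col[a-1]-col[a]) if a else o))
        bots.append((x,o+b+(48-col[b])/(col[b+1]-col[b])))
    W=np.array([onz(w,*p,.068)[:2] for p in tops]); p=np.polyfit(*np.array(tops).T,1); print("top edge",p)
    c0=W.mean(0); e=np.linalg.svd(W-c0)[2][0]; e*=np.sign(e@(c0-h))
    t=np.array([-e[1],e[0]]); cc=c0-.006*t   # centre line (edge is on + side)
    d=cc-h; R0=r-h; f=lambda d:np.arctan2(-d[1],-d[0])
    print("rel to ring (rad): edge dir",f(e)-f(R0),"centre line from hub",f(d)-f(R0),"offset of line at axis mm",1e3*(t@(h-cc)),"|ring|",np.hypot(*R0))
    print("ring off centre line, mm at ring:",1e3*(t@(r-cc)))
E
python3 -c "
from m2 import *
m2(cap('wrist'))"
```

```text
ring px (365.41272163391113, 82.15700149536133) (32.634220123291016, 36.17673873901367)
hub px (np.float32(258.0), np.float32(83.833336)) 12.483334 pred (np.float64(257.369168740533), np.float64(82.59074657737037))
top edge [2.55940488e-02 6.51174082e+01]
rel to ring (rad): edge dir -0.05691555816214566 centre line from hub -0.04849793142858827 offset of line at axis mm -0.521289084007997 |ring| 0.1044444216676818
ring off centre line, mm at ring: 5.420014568649834
```

move_arm --series '[0,2.5,0,0,0,4.9,0,0,0,4.9,0,0,0,4.9,0,0,0,4.9,0,0]'

```text
clock: 7.43
tcp_pos: [0.4247, -0.2824, 0.2536]
tcp_rot: [1.638, 0.863, -1.651]
force: [-0.8, -0.1, -0.5]
opening: 0.0003
```

```bash
python3 -c "
from m2 import *
w=cap('wrist'); u,v=map(int,proj(w,[*(AX+.06*dirn(1.2)),.03])); print(u,v,w['e'])
cv2.imwrite('pics/w8c.png',cv2.resize(w['color'][v-50:v+50,u-80:u+80,::-1],(800,500),interpolation=cv2.INTER_CUBIC))
m2(w)"
```

```text
319 133 [ 0.48657746 -0.32446602  0.4111009 ]
ring px (363.81514739990234, 132.50408172607422) (31.778980255126953, 34.002254486083984)
hub px (np.float32(241.5), np.float32(113.166664)) 8.833333 pred (np.float64(259.21935495212114), np.float64(135.32288141509952))
top edge [1.50869205e-03 1.30434747e+02]
rel to ring (rad): edge dir 0.14609703061567803 centre line from hub -0.1342929645983053 offset of line at axis mm 22.534316790300565 |ring| 0.12261116598474701
ring off centre line, mm at ring: 4.684845533675983
```

View pics/w8c.png

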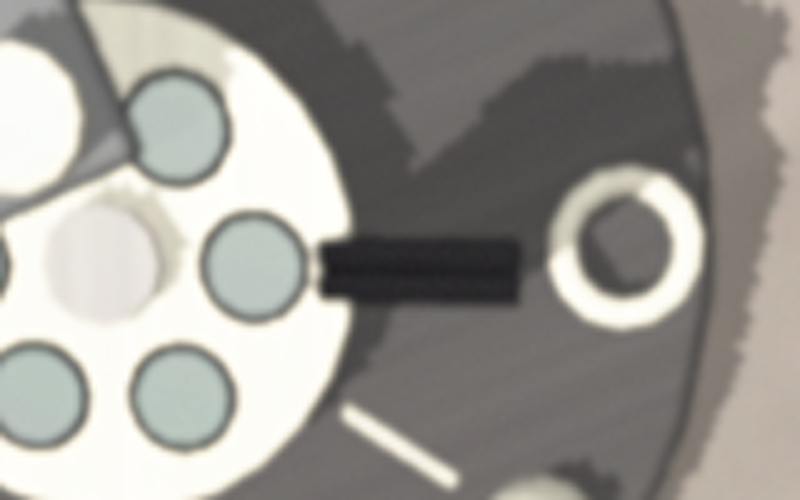

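```bash
python3 -c "
from h import *
t=np.array([.4711,-.3159,.052]); u=-tang(1.21)
rel([*(t[:2]+.02*u),.052],a=1.212); rel(t)"
```

```text
tcp [ 0.4246 -0.2823  0.2539] q [-0.2   0.07 -0.3  -0.   -1.21  1.16] F [ 0.3  0.7 -0.2] t 7.48 xyz axes [[-0.01, 0.0, -1.0], [0.82, -0.57, -0.01], [-0.57, -0.82, 0.0]]
shift cm [20.16  3.91  0.12]
twist so tool y radial: 87.4
twist so tool z radial: -2.6
tcp [ 0.4246 -0.2823  0.2539] q [-0.2   0.07 -0.3  -0.   -1.21  1.16] F [ 0.3  0.7 -0.2] t 7.48 xyz axes [[-0.01, 0.0, -1.0], [0.82, -0.57, -0.01], [-0.57, -0.82, 0.0]]
shift cm [20.15  5.9   0.03]
```

move_arm --series '[4,3,0.1,0,8,3.5,0.1,0,12,3.9,0.1,0,16,3.9,0.1,-1,18,3.9,0.1,-2.5]'

```text
clock: 7.9
tcp_pos: [0.4518, -0.304, 0.0696]
tcp_rot: [1.607, 0.896, -1.624]
force: [-1.1, 0.8, -0.3]
opening: 0.0004
```

```bash
python3 -c "
from h import *
rel([.4711,-.3159,.052],a=1.212)"
```

```text
tcp [ 0.4518 -0.304   0.0696] q [-0.23  0.31 -0.46 -0.   -0.81  1.24] F [-1.1  0.8 -0.3] t 7.9 xyz axes [[-0.01, 0.0, -1.0], [0.84, -0.54, -0.01], [-0.54, -0.84, 0.0]]
shift cm [ 1.73  2.28 -0.04]
twist so tool y radial: 89.9
twist so tool z radial: -0.1
```

move_arm --series '[1,0.3,0,0,1.7,0.8,0,0,1.7,1.5,0,0,1.7,1.9,0,0,1.7,2.1,0,0]'

```text
clock: 8.32
tcp_pos: [0.4705, -0.3157, 0.0536]
tcp_rot: [1.608, 0.895, -1.623]
force: [-1.3, 0.5, -0.7]
opening: 0.0006
```

```bash
python3 -c "
from h import *
rel([.4711,-.3159,.052],a=1.212)"
```

```text
tcp [ 0.4705 -0.3157  0.0536] q [-0.25  0.36 -0.43 -0.   -0.79  1.25] F [-1.3  0.5 -0.7] t 8.32 xyz axes [[-0.01, 0.0, -1.0], [0.84, -0.54, -0.01], [-0.54, -0.84, 0.0]]
shift cm [ 0.16  0.06 -0.02]
twist so tool y radial: 89.9
twist so tool z radial: -0.1
```

move_arm --series '[0,0.06,0,0,0,0.06,0,0,0,0.06,0,0]'

```text
clock: 8.57
tcp_pos: [0.4716, -0.3163, 0.0545]
tcp_rot: [1.608, 0.894, -1.621]
force: [0.0, -0.6, 0.2]
opening: 0.0003
```

```bash
python3 -c "
from h import *
rel([.4711,-.3159,.052],a=1.212)
d=cap('side'); im=d['color']; save(d,'d8.png')
for f in('pics/d6.png','pics/d7.png','pics/d8.png'):
  im=cv2.imread(f)
  for v in(292,302,305): print(f,v,im[v,312:332].max(1).tolist())"
```

```text
tcp [ 0.4716 -0.3163  0.0545] q [-0.25  0.36 -0.43 -0.   -0.79  1.25] F [ 0.  -0.6  0.2] t 8.57 xyz axes [[-0.01, 0.0, -1.0], [0.84, -0.54, -0.01], [-0.54, -0.84, 0.0]]
shift cm [ 0.25 -0.06 -0.  ]
twist so tool y radial: 89.9
twist so tool z radial: -0.1
pics/d6.png 292 [111, 164, 161, 162, 172, 175, 117, 45, 27, 15, 19, 25, 28, 24, 23, 20, 23, 18, 4, 240]
pics/d6.png 302 [99, 95, 97, 93, 92, 92, 72, 36, 25, 29, 28, 27, 34, 27, 22, 39, 57, 60, 60, 55]
pics/d6.png 305 [94, 96, 92, 94, 97, 94, 74, 36, 25, 24, 28, 23, 18, 32, 88, 80, 56, 61, 57, 59]
pics/d7.png 292 [87, 90, 124, 150, 154, 159, 106, 38, 18, 21, 18, 23, 21, 21, 15, 12, 22, 10, 6, 219]
pics/d7.png 302 [90, 91, 88, 85, 87, 87, 67, 33, 21, 19, 19, 21, 7, 15, 14, 37, 54, 58, 59, 50]
pics/d7.png 305 [88, 89, 84, 89, 89, 89, 69, 31, 18, 25, 22, 23, 19, 23, 78, 71, 53, 56, 50, 55]
pics/d8.png 292 [89, 99, 116, 149, 155, 152, 160, 163, 126, 53, 23, 16, 27, 18, 30, 22, 16, 23, 20, 6]
pics/d8.png 302 [99, 90, 92, 90, 89, 93, 91, 96, 83, 43, 31, 27, 24, 27, 17, 17, 12, 30, 54, 61]
pics/d8.png 305 [96, 94, 96, 92, 93, 92, 94, 92, 89, 44, 19, 24, 28, 29, 23, 16, 23, 52, 64, 56]
```

move_arm --series '[0,-1,0,0,0,-2,0,0,-4,-2.5,0,0,-8,-3.5,0,0,-12,-4.5,0,0]'

```text
clock: 9.03
tcp_pos: [0.433, -0.2917, 0.1758]
tcp_rot: [1.607, 0.895, -1.622]
force: [1.9, -1.1, 0.2]
opening: 0.0002
```

```bash
python3 -c "
from h import *
rel([.4247,-.2824,.254])"
```

```text
tcp [ 0.433  -0.2917  0.1758] q [-0.22  0.16 -0.39 -0.   -1.04  1.22] F [ 1.9 -1.1  0.2] t 9.03 xyz axes [[-0.01, 0.0, -1.0], [0.84, -0.54, -0.01], [-0.54, -0.84, 0.0]]
shift cm [-7.81 -1.28 -0.31]
```

move_arm --series '[-4,-1,-0.3,0,-7.8,-1.3,-0.3,0,-7.8,-1.3,-0.3,0,-7.8,-1.3,-0.3,0,-7.8,-1.3,-0.3,0]'

```text
clock: 9.45
tcp_pos: [0.4236, -0.2817, 0.2539]
tcp_rot: [1.608, 0.895, -1.622]
force: [-0.0, 0.5, 0.2]
opening: 0.0007
```

```bash
python3 -c "
from h import *
w=cap('wrist'); u,v=map(int,proj(w,[*(AX+.06*dirn(1.2)),.03])); print(u,v,w['e'],proj(w,[*w['e'][:2],.02]))
save(w,'w9.png')
cv2.imwrite('pics/w9c.png',cv2.resize(w['color'][v-50:v+50,u-80:u+80,::-1],(800,500),interpolation=cv2.INTER_CUBIC))"
```

```text
323 131 [ 0.48743441 -0.32130031  0.41124097] (np.float64(322.465916840658), np.float64(131.80815456911728))
```

View pics/w9c.png

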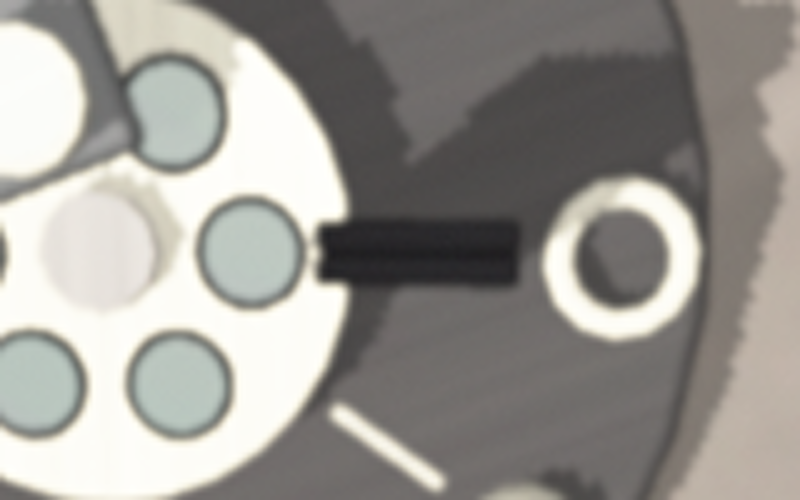

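```bash
python3 -c "
from h import *
for n in('scene','side'):
    P=np.load(n+'.npy').reshape(-1,3); b=np.array([.608,-.290])
    q=P[(np.hypot(*(P[:,:2]-b).T)<.03)&(P[:,2]>.061)&(P[:,2]<.09)]; print(n,len(q),q.mean(0),(q.min(0)+q.max(0))/2,np.percentile(q[:,2],[10,50,90]))
rel([.608,-.290,.10])"
```

```text
scene 117 [ 0.60680402 -0.29123361  0.06633725] [ 0.60775573 -0.29022868  0.06560502] [0.06343196 0.0665206  0.06842506]
side 109 [ 0.60855652 -0.29398021  0.06460195] [ 0.60878455 -0.29187454  0.06427369] [0.06315323 0.06474066 0.0658611 ]
tcp [ 0.4234 -0.2818  0.2531] q [-0.2   0.07 -0.3  -0.   -1.21  1.21] F [-0.7  0.2 -0.2] t 9.5 xyz axes [[-0.01, 0.0, -1.0], [0.84, -0.54, -0.01], [-0.54, -0.84, 0.0]]
shift cm [15.08 16.21 -9.25]
```

move_arm --series '[0,3.5,-2,0,1,7,-4,0,3,10.5,-6,0,4,13.5,-7.7,0,5,16.2,-9.2,0]'

```text
clock: 9.92
tcp_pos: [0.6097, -0.2904, 0.1967]
tcp_rot: [1.605, 0.9, -1.627]
force: [0.3, -1.4, 0.8]
opening: 0.0006
```

move_arm --series '[0,0,0,0,0,0,0,0]'

```text
clock: 10.08
tcp_pos: [0.6091, -0.2896, 0.1914]
tcp_rot: [1.6, 0.906, -1.634]
force: [-0.7, -0.1, -0.8]
opening: 0.0005
```

```bash
python3 -c "
from h import *
rel([.608,-.291,.075])"
```

```text
tcp [ 0.6091 -0.2896  0.1914] q [-0.16  0.39 -0.01 -0.   -1.19  1.16] F [-0.7 -0.1 -0.8] t 10.08 xyz axes [[-0.02, 0.01, -1.0], [0.84, -0.54, -0.02], [-0.54, -0.84, 0.01]]
shift cm [11.64  0.26  0.09]
```

move_arm --series '[4,0.1,0,0,7,0.2,0.1,0,9.5,0.2,0.1,0,11,0.2,0.1,0,11,0.2,0.1,0]'

```text
clock: 10.5
tcp_pos: [0.6036, -0.29, 0.0771]
tcp_rot: [1.598, 0.911, -1.641]
force: [-0.2, -0.2, -0.4]
opening: 0.0002
```

```bash
python3 -c "
from h import *
rel([.608,-.291,.06])
d=cap('side'); save(d,'d10.png'); s=cap('scene')
cv2.imwrite('pics/d10c.png',np.hstack([cv2.resize(d['color'][200:330,280:430,::-1],(400,347)),cv2.resize(s['color'][150:280,290:440,::-1],(400,347))]))"
```

```text
tcp [ 0.6036 -0.29    0.0771] q [-0.16  0.49 -0.15 -0.   -0.97  1.17] F [-0.2 -0.2 -0.4] t 10.5 xyz axes [[-0.03, 0.01, -1.0], [0.84, -0.54, -0.03], [-0.54, -0.84, 0.01]]
shift cm [ 1.7   0.48 -0.17]
```

View pics/d10c.png

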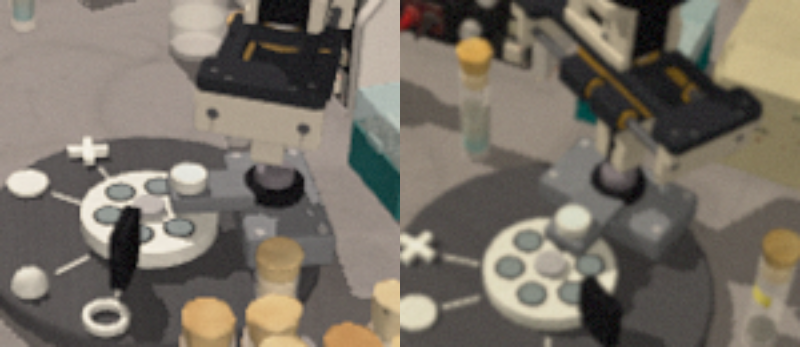

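move_arm --series '[0,0.5,-0.1,0,0.5,0.5,-0.1,0,1,0.5,-0.1,0,1.3,0.5,-0.1,0,1.5,0.5,-0.1,0]'

```text
clock: 11.02
tcp_pos: [0.6108, -0.2926, 0.0661]
tcp_rot: [1.6, 0.906, -1.636]
force: [0.2, 0.4, 1.0]
opening: 0.0006
```

move_arm --series '[0.2,0,0,0,0.2,0,0,0]'

```text
clock: 11.18
tcp_pos: [0.6109, -0.2926, 0.0641]
tcp_rot: [1.6, 0.906, -1.635]
force: [0.1, 0.1, 2.5]
opening: 0.0003
```

Contact is at about 0.066; pressing on in small steps.

move_arm --series '[0.15,0,0,0,0.3,0,0,0,0.3,0,0,0]'

```text
clock: 11.43
tcp_pos: [0.6109, -0.2926, 0.0611]
tcp_rot: [1.6, 0.906, -1.635]
force: [-0.7, -0.1, 3.3]
opening: 0.0007
```

move_arm --series '[0.15,0,0,0,0.3,0,0,0,0.3,0,0,0]'

```text
clock: 11.68
tcp_pos: [0.611, -0.2927, 0.0602]
tcp_rot: [1.599, 0.905, -1.634]
force: [-4.9, 2.4, 13.8]
opening: 0.0004
```

move_arm --series '[-0.5,0,0,0,-1.5,0,0,0,-4,0,0,0,-8,0,0,0,-12,0,0,0]'

```text
clock: 12.1
tcp_pos: [0.6131, -0.2932, 0.1803]
tcp_rot: [1.598, 0.908, -1.637]
force: [1.5, -0.5, 0.6]
opening: 0.0003
```

```bash
python3 -c "
from h import *
rel([.45,-.26,.27])"
```

```text
tcp [ 0.6131 -0.2932  0.1803] q [-0.16  0.41 -0.01 -0.   -1.17  1.17] F [ 1.5 -0.5  0.6] t 12.1 xyz axes [[-0.03, 0.01, -1.0], [0.84, -0.54, -0.03], [-0.54, -0.84, 0.01]]
shift cm [ -8.48 -15.79   6.01]
```

move_arm --series '[-4,-3,2,0,-7,-7,4,0,-7,-10.5,6,0,-7,-14,8,0,-7,-16.5,9,0]'

```text
clock: 12.52
tcp_pos: [0.4299, -0.282, 0.2565]
tcp_rot: [1.598, 0.906, -1.635]
force: [-1.0, -0.3, -0.1]
opening: 0.0002
```

move_arm --series '[0,0,0,0,0,0,0,0,0,0,0,0]'

```text
clock: 12.77
tcp_pos: [0.4301, -0.2821, 0.2573]
tcp_rot: [1.6, 0.905, -1.634]
force: [-0.2, -0.3, 0.4]
opening: 0.0
```

```bash
python3 -c "
from h import *
print(bot.state()['force'].round(1),bot.state()['tcp_pos'])
w=cap('wrist'); save(w,'w11.png'); s=cap('scene'); save(s,'s11.png')
print('nadir',proj(w,[*w['e'][:2],.02]))
P=cloud(s).reshape(-1,3); q=P[(np.hypot(*(P[:,:2]-[.608,-.290]).T)<.03)&(P[:,2]>.061)&(P[:,2]<.09)]; print('btn',len(q),np.percentile(q[:,2],[10,50,90]) if len(q) else 0)"
```

```text
[-0.2 -0.3  0.4] [ 0.43013576 -0.2820903   0.2573212 ]
nadir (np.float64(320.32487728412246), np.float64(126.67376622847014))
btn 118 [0.06369271 0.06647181 0.06852043]
```

```bash
python3 -c "
from h import *
d=cap('side'); save(d,'d11.png')
for f in('pics/d8.png','pics/d11.png'):
  im=cv2.imread(f)
  for v in(302,305): print(f,v,im[v,312:332].max(1).tolist())
a=cv2.imread('pics/scene0.png').astype(int); b=cv2.imread('pics/s11.png').astype(int); D=abs(a-b).max(2)
for n,(u,v) in dict(vl=(318,180),vr=(430,258),petri=(319,330),cap=(296,312),bottle=(259,165)).items(): print(n,D[v-18:v+18,u-14:u+14].mean().round(1))
bot.hand_in()"
```

```text
pics/d8.png 302 [99, 90, 92, 90, 89, 93, 91, 96, 83, 43, 31, 27, 24, 27, 17, 17, 12, 30, 54, 61]
pics/d8.png 305 [96, 94, 96, 92, 93, 92, 94, 92, 89, 44, 19, 24, 28, 29, 23, 16, 23, 52, 64, 56]
pics/d11.png 302 [86, 89, 89, 84, 84, 85, 86, 91, 78, 47, 28, 19, 24, 26, 20, 16, 19, 25, 46, 57]
pics/d11.png 305 [89, 89, 92, 92, 86, 87, 86, 92, 77, 45, 19, 12, 25, 29, 24, 23, 29, 52, 58, 56]
vl 40.7
vr 5.1
petri 5.5
cap 5.3
bottle 5.4
the job is handed in; nothing more can be done
```

I pushed the tab to the open ring with the outside of the shut fingers. I then pressed the button right down, let it up again, and handed the job in at about 13 s.

- **Tab:** Seen from above before the press, it pointed within about 0.01 rad of the ring's centre, slightly past it. A first check from the side had wrongly read it as on target. The overhead view showed it about 0.045 rad short, so I gave it one more small push. After the press the side image shows the tab in the same place.
- **Button:** It bottomed out at about 6 mm of travel with 14 N on it. Afterwards its top measured 66.5 mm above the worktop, the same as at the start.
- **Bystanders:** The right vial, dish, cap and bottle look unchanged against the first image. The rear-left vial's patch of that image did change. I think the arm or its shadow was in view there, but I did not confirm it. That vial was upright in a view taken just before the press, and no contact forces suggested a touch.
- **Not done:** I could not view the final overhead picture because the limit of 12 pictures was reached.

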